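# Free the sagging gate bolt and hold the tumbler guard ajar

## Task

The barrel bolt on the tumbler bay's gate sags and its head hooks behind the bent lip of the keeper: lift the bolt by its ball knob so that the head rides over the lip while you draw it back out of the keeper, gently, without forcing it against the keeper. Then swing the gate out towards you and hold its free edge ajar by about a hand's width (80 mm) against its closing spring, with the bolt still drawn back; finish while still holding it like that and do not let go. Leave the other things on the bench standing where they are.

Things in the scene. Friction and masses are not known exactly. Their poses are not given: they have to be found in the camera images.
- bay: the tumbler bay: a fixed low guard of grey posts and clear panels round a small drum tumbler, 320 wide, 250 deep, 118 mm tall. Origin on the table, midway along its front, in the plane of the shut gate's front face. Its x axis points away from the robot into the bay, y along the shut gate from the hinge post towards the keeper post (the robot's left), z up.
- gate: the gate across the front of the bay: grey frame with clear panel, 238 wide, 104 tall, 12 mm thick, its top 118 mm above the table. It carries the barrel bolt on its robot side. Origin at the foot of its hinge axis; y runs along the gate to its free edge, x through its thickness, away from the robot when shut.
- gate_hinge (a joint): gate angle, rad: 0 shut (a stop), grows to 1.2 as the free edge swings out towards the robot (anticlockwise seen from above). A spring always pulls it shut: 0.6 N m per rad plus 0.24 N m, about 3 N at the knob when ajar. An 80 mm gap is 0.34 rad.
- hinge_axis (a point): point on the gate's vertical hinge axis at the gate's top.
- gate_edge (a point): top front corner of the gate's free edge, 239 mm from the hinge axis.
- bolt: the steel bolt: a 10 mm rod in a barrel on the gate's robot side, its axis 22 mm in front of the gate's front face. At the keeper end a square head, 12 mm long, 14 wide, 20 tall, reaches 14 mm below the rod's axis. A ball knob on an 8 mm stem stands up from it. Origin at barrel_pivot when bolt_slide is 0; y along the rod to the head, z up along the stem.
- bolt_slide (a joint): how far the bolt is drawn back along the barrel away from the keeper, m: 0 fully out, 0.044 fully drawn (a stop). The head is out of the keeper from about 0.035 on. About 1 N of friction holds it. Starts between 0 and 0.010.
- barrel_tilt (a joint): tilt of barrel and bolt about barrel_pivot, rad: 0 level, positive head up. The barrel hangs on one remaining screw, so by its weight it sags to its stop at -0.08; it is raised by lifting the knob (about 2 N) up to a stop at +0.13. The knob lies 95 mm (less bolt_slide) from the pivot, the head's middle 165 mm (less bolt_slide).
- barrel_pivot (a point): the screw on which the barrel tilts, on the rod's axis; 95 mm above the table, 111 mm along the gate from the hinge axis.
- knob (a point): centre of the bolt's 18 mm ball knob, 50 mm above the rod's axis, about 137 mm above the table at the start. Grip it from above: within 60 mm round it nothing reaches higher than 18 mm below its centre.
- head_foot (a point): middle of the underside of the bolt's head; it must rise above lip_top for the head to pass out of the keeper.
- bolt_tip (a point): middle of the bolt head's end face, the face farthest from the pivot.
- keeper: steel keeper on the front of the keeper post: an upright channel along the bay's y, 46 mm long, open on top and at the ends, with 4 to 8 mm play beside the head in x. Its front wall is too tall to lift the head over: the bolt leaves endways only. At the gate end a bent-up lip, 5 mm thick, hooks the sagging head by 3 to 8 mm. Origin on the table below the lip's gate-side face; axes as bay. Height varies.
- lip_top (a point): middle of the top edge of the bent lip.
- jar: amber glass jar with black cap, 56 mm wide, 70 mm tall, beside the keeper post; a bystander to leave alone; origin at its underside, z up.
- screwdriver: screwdriver lying, 170 mm long; a bystander to leave alone; origin at its underside, z up (lies flat, so origin near its middle).
- bench_block: steel bench block 60 x 60 x 20 mm; a bystander to leave alone; origin at its underside, z up.
- ring_cone: wooden ring cone, 56 mm foot, 72 mm tall; a bystander to leave alone; origin at its underside, z up.
- air_can: white and blue air-duster can, 60 mm wide, 190 mm tall; a bystander to leave alone; origin at its underside, z up.
- oil_can: small blue oil can, 44 mm wide, 110 mm tall; a bystander to leave alone; origin at its underside, z up.
- hammer: hammer lying, 220 mm long; a bystander to leave alone; origin at its underside, z up (lies flat, so origin near its middle).

How it is judged:
By the outcome, as a careful person would: the job done as asked, in the order asked, and still so for the second after the job is handed in, while the arm keeps its last pose, push and grip.
It also fails if it takes over 32 s, if anything falls off the work surface, if the arm or the gripper's body presses on something with over 40 N, if the wrist force passes 120 N, or if a joint passes its speed limit or range.

## Robot

A 7-joint arm with a two-finger parallel gripper is mounted at the origin on the work surface. World frame = base frame: x ahead of the robot, y to its left, z up, the work surface at z = 0. Lengths are in m, angles in rad, forces in N, time in s.
With the tool pointing down it reaches from about 0.425 to 0.875 m from the base axis. Payload 4.7 kg.
Tool frame: the origin (TCP) lies midway between the tips of the shut fingers; the grasp point (between the pads) lies r.tcp_to_grasp behind it (r.tcp_to_grasp is the distance from the TCP to the grasp point, in m); z points along the fingers, y is the line along which they close (so a half turn about z gives the same grasp; the last joint's range is limited). The gripper opens to 85 mm and grips with 20 to 120 N. Pads are 22 mm wide; open, the fingers measure 114 mm over their backs; the gripper's body (76 mm by 85 mm) begins 54 mm behind the grasp point. The pads swing forward as they close: fully open they stand 13 mm farther back than shut.
Start: joints at [1.364, 0.321, -0.07, 1.45, 0.023, 1.371, -0.057], TCP at [0.142, -0.634, 0.231] pointing down, gripper open.
Joint ranges: [-2.86, 2.86], [-0.3, 2.09], [-1.38, 1.24], [0.06, 2.45], [-1.56, 4.7], [0.09, 2.05], [-2.69, 2.69]. Speed limits (rad/s): [2.57, 2.57, 3.14, 3.14, 3.14, 3.14, 3.14].

## Interface

Orientations are given as a unit quaternion [x, y, z, w].
In Python, from station import r gives the robot as it stands. Calls block until the motion is done:
- r.move_pose(position, orientation): joint-space move of the TCP to a pose.
- r.movel(position, attitude=None, vel=0.15, until_force=None): straight line of the TCP; attitude=None keeps the orientation; vel is the mean speed in m/s. With until_force (N) it stops when the force on the tool has changed by that much, and returns True; else False.
- r.goto_joints(angles): joint-space move.
- r.move_gripper(opening, strength=None): finger opening in m; strength is the grip in N (None keeps the last); returns when the fingers have stopped.
- r.hold(seconds).
- r.inverse_kinematics(position, orientation): joint angles nearest the present ones, or None.
- r.get_state(): the state.
- r.read_camera(name): name is "scene" or "side" or "wrist"; returns a dict with "color" (420x560x3 uint8, red, green, blue), "depth" (420x560 float32, m along the optical axis (not along the pixel's ray), 0 where there is no reading), "K" (3x3 intrinsics, pixels), "k1" (the pictures are not rectified: a ray, as slopes to the right and down, at radius r is drawn at 1 + k1 r^2 times it, then the intrinsics apply), "extrinsics" (4x4, takes a point from camera to world coordinates). Camera axes: x right, y down, z forward; pixel columns grow to the right and rows downward; lengths in m; the calibration is good to about 2 mm. A picture is of the moment at which its call begins.
A pose or a line that the arm cannot do raises r.PlanningError and nothing moves.
- r.close_job(): hands the job in; it is judged then, once.
The state is a dict: "t": time; "joint_pos": joint angles; "joint_vel": joint speeds; "effort": joint torques, N m; "tool_pos": TCP position; "tool_rot": TCP orientation; "contact_force": force on the tool from outside, world axes, zero at the start; "moment": the same for the moment, N m; "finger_gap": finger opening in m; "grip_force": force on a finger pad.
Only numpy, scipy, OpenCV 4.12 (cv2) and the standard library are available. Lean on these libraries where they do the work, as an engineer would, in place of code of your own. Each camera call takes 0.05 s, during which the arm holds its last target. There are 200 camera calls.

## Working session

There is one attempt and no reset: what is moved stays moved. The work goes in short steps, each a Python script; the robot and the scene stay as the last script left them, time stands still between calls to the robot, and variables do not carry over. Pictures are saved under pics/ and viewed, at most 10 in all, crops included, and the job is handed in when it is done.

```bash
mkdir -p pics; ls
cat > h.py <<'E'
import numpy as np, cv2
from station import r
def snap(n,name):
    c=r.read_camera(n); np.savez(f'{name}.npz',**{k:np.asarray(v) for k,v in c.items()})
    cv2.imwrite(f'pics/{name}.png',c['color'][:,:,::-1]); return c
def ray(c,u,v):
    K=c['K'];x=(u-K[0,2])/K[0,0];y=(v-K[1,2])/K[1,1];k=float(c['k1'])
    rd=np.hypot(x,y);rr=rd
    for _ in range(30): rr=rd/(1+k*rr*rr)
    s=rr/rd if rd>0 else 1
    d=np.array([x*s,y*s,1.]);E=c['extrinsics'];return E[:3,3],E[:3,:3]@d
def onz(c,u,v,z):
    o,d=ray(c,u,v);return o+d*(z-o[2])/d[2]
def dep(c,u,v):
    o,d=ray(c,u,v);return o+d*c['depth'][int(round(v)),int(round(u))]
def tri(c1,p1,c2,p2):
    o1,d1=ray(c1,*p1);o2,d2=ray(c2,*p2)
    s=np.linalg.lstsq(np.c_[d1,-d2],o2-o1,rcond=None)[0]
    a=o1+d1*s[0];b=o2+d2*s[1];return (a+b)/2,np.linalg.norm(a-b)
E
python3 - <<'E'
from h import *
a=snap('scene','s0');b=snap('side','d0')
for c in(a,b):print(c['extrinsics'][:3].round(3),c['K'],c['k1'])
print(r.get_state(),r.tcp_to_grasp)
E
```

```text
pics
[[ 2.160e-01  7.680e-01 -6.030e-01  1.322e+00]
 [ 9.760e-01 -1.700e-01  1.330e-01 -1.790e-01]
 [-1.000e-03 -6.170e-01 -7.870e-01  1.101e+00]] [[379.20619858   0.         276.82981913]
 [  0.         379.20619858 209.04015964]
 [  0.           0.           1.        ]] -0.04229265731373731
[[-0.751 -0.467  0.467 -0.071]
 [-0.66   0.552 -0.509  0.673]
 [-0.02  -0.691 -0.723  1.074]] [[531.44322507   0.         280.63898008]
 [  0.         531.44322507 216.89289099]
 [  0.           0.           1.        ]] -0.037747869241099206
{'t': 0.1, 'joint_pos': array([ 1.36408485,  0.32176618, -0.07009921,  1.45152774,  0.02259653,
        1.37080728, -0.05691598]), 'joint_vel': array([-0.00128436, -0.00287081,  0.00078073, -0.00180654, -0.00161998,
        0.00066824, -0.00094272]), 'effort': array([-4.59402345e-04, -4.94877613e+01, -3.84115828e-01, -3.15209627e+01,
        1.30018371e-02,  7.45430763e-03, -2.61705316e-05]), 'tool_pos': array([ 0.14222395, -0.63376483,  0.23033443]), 'tool_rot': array([ 9.93909764e-01,  1.10193650e-01, -1.36595505e-04, -8.49803552e-04]), 'contact_force': array([ 0.12397472,  0.87894511, -0.22791113]), 'moment': array([-0.03157793, -0.0316744 , -0.00406072]), 'grip_force': 0.0, 'finger_gap': 0.08519714388224699} 0.0187
```

View pics/s0.png

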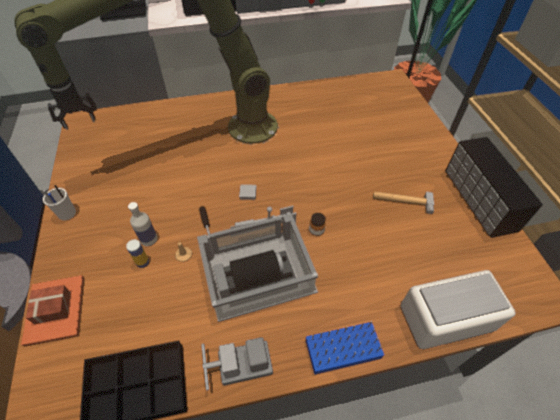

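View pics/d0.png

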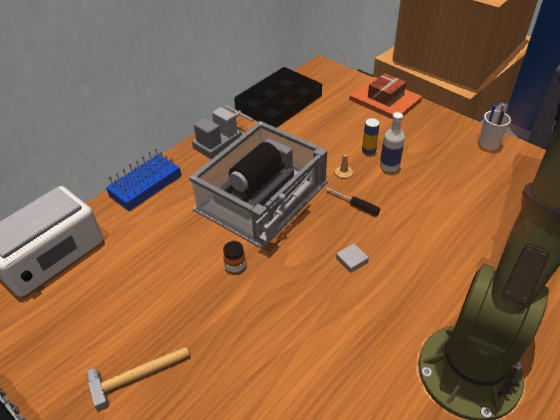

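The scene view shows the bay around (255,265), with its gate facing the robot and the knob near (270,212). The jar is at (317,224), the block at (248,191) and the screwdriver near (205,217). The side view shows the gate from (325,185) to (262,235). Next I'll enlarge the gate in both views.

Run:
```python
import cv2,numpy as np
a=cv2.imread('pics/s0.png')[190:270,190:330];b=cv2.imread('pics/d0.png')[150:250,220:360]
A=cv2.resize(a,None,fx=5,fy=5,interpolation=cv2.INTER_CUBIC)[:300];B=cv2.resize(b,None,fx=5,fy=5,interpolation=cv2.INTER_CUBIC)
cv2.imwrite('pics/crop0.png',cv2.resize(np.vstack([A,B]),None,fx=0.75,fy=0.75))
```

```text
(no output)
```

View pics/crop0.png

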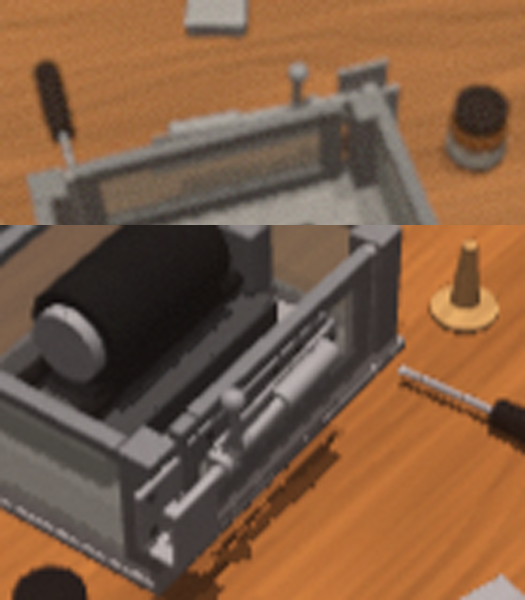

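```bash
cat >> h.py <<'E'
def load(n): return dict(np.load(n+'.npz'))
E
python3 - <<'E'
from h import *
a=load('s0');b=load('d0')
print('knob',tri(a,(269.5,208.9),b,(281.9,196.1)))
S=lambda x,y:(190+x/3.75,190+y/3.75);D=lambda x,y:(220+x/3.75,150+(y-225)/3.75)
for n,c,p in [('hinge post S',a,S(33,177)),('keeper post S front',a,S(352,102)),('D keeper',b,D(122,440)),('D hinge',b,D(400,228)),('D kp outer right',b,D(135,465)),('back left S',a,(219,314)),('back right S',a,(315,292))]:
    print(n,onz(c,*p,.118).round(4))
from scipy.spatial.transform import Rotation as R
print(R.from_quat(r.get_state()['tool_rot']).as_matrix().round(3))
w=r.read_camera('wrist');E=w['extrinsics'];print(E.round(3),w['K'])
E
```

```text
knob (array([ 0.57931845, -0.04095992,  0.13945504]), np.float64(0.0025582061369133153))
hinge post S [ 0.6259 -0.2751  0.118 ]
keeper post S front [0.6072 0.0016 0.118 ]
D keeper [0.6239 0.0201 0.118 ]
D hinge [ 0.6182 -0.2782  0.118 ]
D kp outer right [0.601  0.0316 0.118 ]
back left S [ 0.8894 -0.2449  0.118 ]
back right S [0.8828 0.0276 0.118 ]
[[ 0.976  0.219 -0.   ]
 [ 0.219 -0.976  0.002]
 [-0.    -0.002 -1.   ]]
[[ 0.219 -0.926 -0.308  0.221]
 [-0.976 -0.208 -0.067 -0.616]
 [-0.002  0.315 -0.949  0.373]
 [ 0.     0.     0.     1.   ]] [[313.30469936   0.         277.2673259 ]
 [  0.         313.30469936 204.41212471]
 [  0.           0.           1.        ]]
```

```bash
cat >> h.py <<'E'
from scipy.spatial.transform import Rotation as R
def q(yaw,s=-1): # tool x along s*bay y, tool z down
    M=np.array([[0,s,0],[s,0,0],[0,0,-1.]]);
    return R.from_matrix(R.from_euler('z',yaw).as_matrix()@M).as_quat()
E
python3 - <<'E'
from h import *
p=[.575,-.045,.27]
for s in(-1,1): print(s,r.inverse_kinematics(p,q(.07,s)),r.inverse_kinematics([.5,-.08,.155],q(.45,s)))
r.move_pose(p,q(.07,-1))
c=snap('wrist','w1');st=r.get_state();print(st['t'],st['tool_pos'])
print(c['extrinsics'][:3].round(3))
E
```

```text
-1 None [ 0.76962318  0.11609    -0.69889412  1.88001734  0.08089728  1.17370639
 -2.64888322]
1 [ 0.77429428  0.24147626 -0.87117661  1.55646212  0.18584933  1.43028177
 -0.03866884] [ 0.87051235  0.13039758 -0.80885517  1.87728337  0.10209728  1.17588218
  0.47651984]Traceback (most recent call last):
  File "<stdin>", line 4, in <module>
station.PlanningError: the arm cannot take that pose within its joint ranges
```

Run:
```python
from h import *
r.move_pose([.575,-.055,.29],q(.07,1))
c=snap('wrist','w1');st=r.get_state();print(st['t'],st['tool_pos'],st['contact_force'],st['joint_pos'])
print(c['extrinsics'][:3].round(3))
```

```text
2.7667 [ 0.57493587 -0.05638648  0.28973633] [-0.38552642  0.24459461 -0.30705738] [ 0.77907739  0.23256735 -0.85517164  1.52211415  0.17588     1.4673708
 -0.01319179]
[[ 0.998  0.064  0.02   0.57 ]
 [ 0.067 -0.947 -0.314  0.024]
 [-0.001  0.315 -0.949  0.432]]
```

View pics/w1.png

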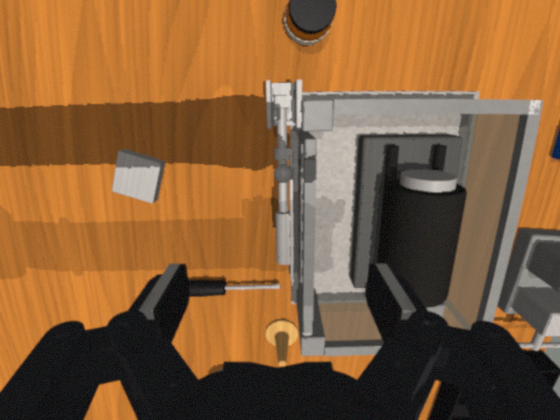

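The wrist view shows the knob near (284,173), the keeper around (284,100) and the barrel from (284,215) to (284,262). The gate top runs along x≈297. I'll zoom in on that part.

Run:
```python
import cv2,numpy as np
a=cv2.imread('pics/w1.png')
A=cv2.resize(a[70:220,250:340],None,fx=4,fy=4,interpolation=cv2.INTER_CUBIC);B=cv2.resize(a[210:360,250:340],None,fx=4,fy=4,interpolation=cv2.INTER_CUBIC)
cv2.imwrite('pics/crop1.png',np.hstack([A,B]))
```

```text
(no output)
```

View pics/crop1.png

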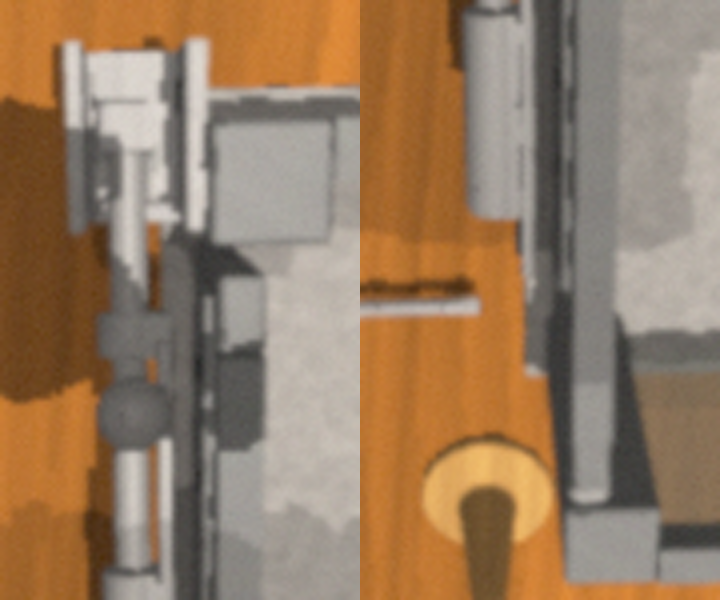

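The crop shows the ball at (284.0,173.3), the gate's free top corner at (304.5,138.8), and the post front corners at (303.3,100.5) and (301.8,355). The head is in the keeper at about (281.5,101).

Run:
```python
from h import *
c=load('w1');a=load('s0');b=load('d0')
k=onz(c,284,173.3,.137);print('knob@.137',k.round(4),'depth',dep(c,284,173.3).round(4))
for o in('s0','d0'):
  print(o,tri(c,(284,173.3),load(o),(269.5,208.9) if o=='s0' else (281.9,196.1)))
P1=onz(c,303.3,100.5,.118);P2=onz(c,301.8,355,.118);d=P1-P2;L=np.linalg.norm(d);print('posts',P1.round(4),P2.round(4),'len',L,'yaw',np.arctan2(-d[0],d[1]))
y=d/L;x=np.array([y[1],-y[0],0]);mid=(P1+P2)/2
e=onz(c,304.5,138.8,.118)
f=lambda p:((p-mid)@x,(p-mid)@y)
print('edge',e.round(4),f(e),'knob',f(k))
print('dep post',dep(c,315,115),'gate',dep(c,310,200),dep(c,311,145))
lt=onz(c,250+128/4,70+222/4,.074);print('lip',f(lt)); 
for u,v in [(83,150),(165,150),(95,125),(160,125)]: print(f(onz(c,250+u/4,70+v/4,.09)))
print('head end',f(onz(c,282,70+102/4,.088)),f(onz(c,282,70+150/4,.088)))
```

```text
knob@.137 [ 0.5803 -0.0416  0.137 ] depth [ 0.58   -0.0396  0.1462]
s0 (array([ 0.58040194, -0.04048075,  0.14002471]), np.float64(0.000998921458707412))
d0 (array([ 0.57969756, -0.04187231,  0.13898329]), np.float64(0.001738135782265648))
posts [0.5942 0.0265 0.118 ] [ 0.6213 -0.2802  0.118 ] len 0.30786282301548235 yaw 0.08794271947356105
edge [ 0.5987 -0.0097  0.118 ] (np.float64(0.0012755273246768638), np.float64(0.11751047170677173)) knob (np.float64(-0.019842711873314378), np.float64(0.08728215814556833))
dep post [0.60677646 0.01385159 0.1179195 ] gate [ 0.6105041  -0.07286257  0.11708722] [ 0.60585454 -0.01544244  0.11683829]
lip (np.float64(-0.02025482897003215), np.float64(0.12763222847209016))
(np.float64(-0.03193821886799039), np.float64(0.1475620117512117))
(np.float64(-0.010437875954600544), np.float64(0.14712148285646254))
(np.float64(-0.028640270307863758), np.float64(0.1537996206925547))
(np.float64(-0.011687196753419442), np.float64(0.15345432670158346))
head end (np.float64(-0.019909488211957684), np.float64(0.15940151234001795)) (np.float64(-0.020113653004972868), np.float64(0.14727625879798698))
```

```bash
cat >> h.py <<'E'
YAW=.085; K0=np.array([.5802,-.0413,.138]); L0=.094
def off(t,s): # knob offset along gate y and z relative to pivot
    return np.array([(L0-s)*np.cos(t)-.05*np.sin(t),(L0-s)*np.sin(t)+.05*np.cos(t)])
E
python3 - <<'E'
from h import *
Q=q(YAW,1);T=K0+[0,0,-.0187+.003]
r.move_gripper(.05,50)
r.move_pose(T+[0,0,.05],Q)
print(r.get_state()['t'],r.get_state()['contact_force'])
print(r.movel(T,vel=.08,until_force=8))
r.move_gripper(0,50)
s=r.get_state();print(s['t'],s['tool_pos'],T,s['finger_gap'],s['grip_force'],s['contact_force'])
snap('scene','s1');snap('wrist','w2')
E
```

```text
3.75 [0.45173769 0.76545311 0.54174391]
False
4.95 [ 0.57998016 -0.04121887  0.12284269] [ 0.5802 -0.0413  0.1223] 0.01463625216740298 48.63671064376831 [-4.04143888  0.11928191  5.32901183]
```

View pics/w2.png

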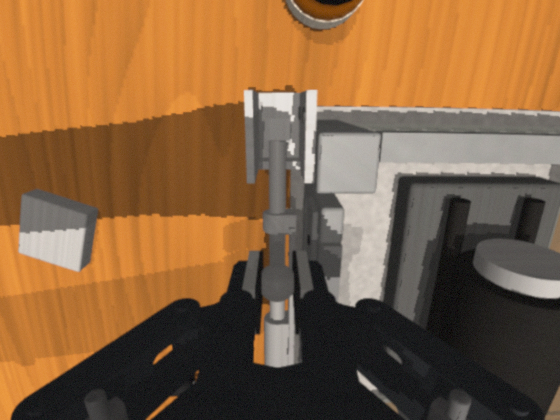

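The wrist view shows the ball at about (277,283), between the finger pads. The gap is 14.6 mm where the ball is 18 mm, so the grip may be off centre. I'll zoom in and measure.

Run:
```python
from h import *
c=load('w2');print(onz(c,277,283,.137),dep(c,277,283))
a=cv2.imread('pics/w2.png')[225:345,210:350];b=cv2.imread('pics/s1.png')[180:240,235:305]
cv2.imwrite('pics/crop2.png',np.hstack([cv2.resize(a,(560,480),interpolation=3),cv2.resize(b,(240,480*240//(240)),interpolation=3)[:480]]))
```

```text
[ 0.58002826 -0.04188449  0.137     ] [ 0.57962337 -0.036925    0.14481773]
```

View pics/crop2.png

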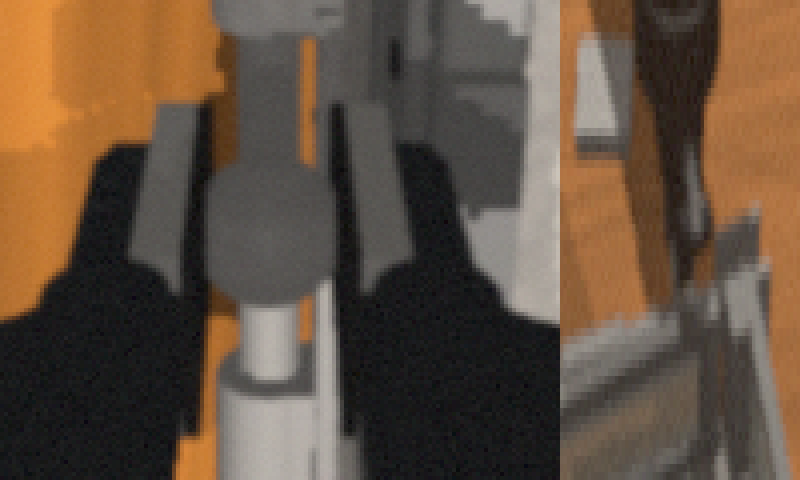

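The ball is centred between the pads. The upward reaction fits the pads swinging down as they closed. Now I'll lift, checking forces as I go.

Run:
```python
from h import *
p0=r.get_state()['tool_pos'];np.save('p0.npy',p0)
y=np.array([-np.sin(YAW),np.cos(YAW),0]);o0=off(-.08,0)
for t in(-.04,0,.05):
    d=off(t,0)-o0
    print(t,d,r.movel(p0+y*d[0]+[0,0,d[1]],vel=.04,until_force=15))
    s=r.get_state();print(s['t'],s['tool_pos'].round(4),s['contact_force'].round(2),s['moment'].round(2),s['finger_gap'],s['grip_force'])
snap('wrist','w3');snap('side','d3')
a=cv2.imread('pics/w3.png')[80:320,200:380];b=cv2.imread('pics/d3.png')[170:250,230:350]
cv2.imwrite('pics/crop3.png',np.hstack([cv2.resize(a,(360,480),interpolation=3),cv2.resize(b,(440,293),interpolation=3,).copy() if 0 else cv2.copyMakeBorder(cv2.resize(b,(440,293),interpolation=3),0,187,0,0,0)]))
```

```text
-0.04 [-0.00177082  0.0038729 ] False
5.3167 [ 0.5799 -0.043   0.1263] [-1.76  0.4  -1.57] [0.18 0.36 0.01] 0.014527552673360105 48.787747621536255
0 [-0.0036951  0.0076719] False
5.575 [ 0.5801 -0.0451  0.1303] [-1.38  0.38 -3.38] [0.07 0.4  0.07] 0.014791345060914148 48.80501210689545
0.05 [-0.00631153  0.01230745] False
5.8583 [ 0.5804 -0.0478  0.1351] [-1.97 -0.2  -3.06] [0.11 0.48 0.  ] 0.014921290417621033 48.805668354034424
```

View pics/crop3.png

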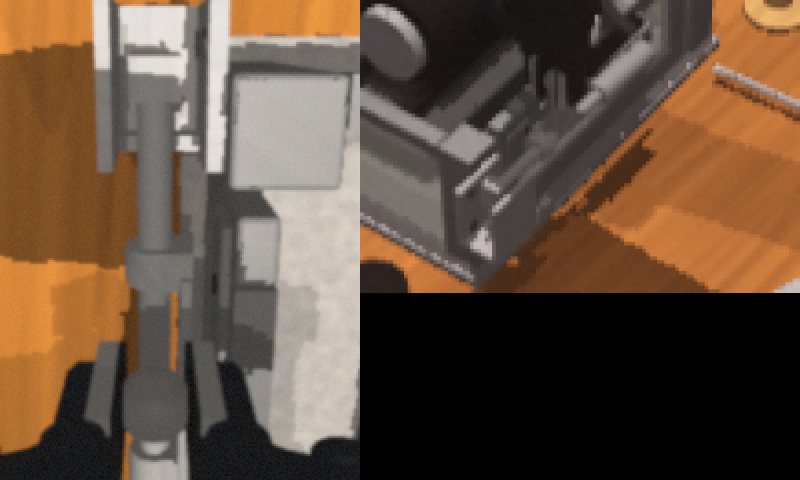

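The bolt is lifted: the force is about 3 N down and the head has risen in the channel, still centred between the walls. Now I'll draw it back.

Run:
```python
from h import *
p0=np.load('p0.npy')
y=np.array([-np.sin(YAW),np.cos(YAW),0]);o0=off(-.08,0)
for sl in(.012,.024,.034,.041):
    d=off(.055,sl)-o0
    f=r.movel(p0+y*d[0]+[0,0,d[1]],vel=.05,until_force=8)
    s=r.get_state();print(sl,f,s['t'],s['tool_pos'].round(4),s['contact_force'].round(2),s['finger_gap'])
    if f: break
snap('wrist','w4');snap('scene','s4')
a=cv2.imread('pics/w4.png')[80:320,200:380]
cv2.imwrite('pics/crop4.png',cv2.resize(a,(450,600),interpolation=3))
```

```text
0.012 False 6.35 [ 0.5815 -0.0612  0.1346] [-2.16 -1.32 -4.31] 0.014632413407811025
0.024 False 6.7417 [ 0.5826 -0.0728  0.134 ] [-1.98 -1.51 -3.85] 0.014489264214694788
0.034 False 7.0917 [ 0.5834 -0.0827  0.1334] [-2.45 -0.9  -4.86] 0.0149321979273455
0.041 False 7.3833 [ 0.584  -0.0894  0.1331] [-3.85 -0.79 -5.52] 0.014337800865481662
```

View pics/crop4.png

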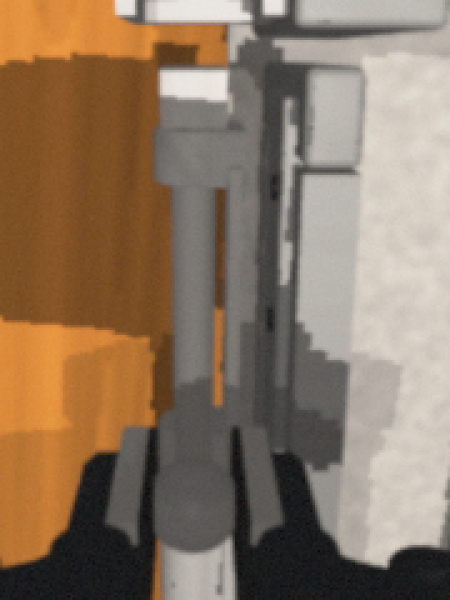

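The head end is clear of the keeper, with a visible gap between them. Next I'll check the swing area, then swing the gate.

Run:
```python
from h import *
c=load('w1')
for n,u,v,z in[('block right',160,180,.02),('scr tip',278,286,.005),('scr handle end',225,287,.015),('handle far',190,287,.02)]:print(n,onz(c,u,v,z).round(3))
H=np.array([.6245,-.2466,0]);y=np.array([-np.sin(YAW),np.cos(YAW),0]);x=np.array([y[1],-y[0],0])
for n,u,v,z in[('tip',278,286,.005),('h',225,287,.015),('blk',160,180,.02)]:
    p=onz(c,u,v,z)-H;print(n,'radius',np.hypot(p[0],p[1]).round(3),'angle needed',np.arctan2(-(p@x),p@y).round(3))
from scipy.spatial.transform import Rotation as R
T=r.get_state()['tool_pos']
for th in(.1,.2,.3,.36):
    print(th,r.inverse_kinematics(H+R.from_euler('z',th).apply(T-H),q(YAW+th,1)))
```

```text
block right [ 0.417 -0.088  0.02 ]
scr tip [ 0.589 -0.253  0.005]
scr handle end [ 0.507 -0.254  0.015]
handle far [ 0.454 -0.254  0.02 ]
tip radius 0.036 angle needed 1.651
h radius 0.118 angle needed 1.545
blk radius 0.262 angle needed 0.834
0.1 [ 0.81947753  0.34198064 -0.83254479  1.73791121  0.27138902  1.18180715
  0.09655258]
0.2 [ 0.86753777  0.31503589 -0.85670017  1.77044478  0.25680355  1.1729159
  0.21949421]
0.3 [ 0.9177258   0.28946235 -0.87994288  1.79980385  0.24177429  1.1650578
  0.346702  ]
0.36 [ 0.94858483  0.27500972 -0.89331613  1.81575366  0.23279443  1.16087141
  0.42483633]
```

The swing area is clear, so I'll swing the gate.

Run:
```python
from h import *
H=np.array([.6245,-.2466,0]);p0=np.load('p0.npy')
y=np.array([-np.sin(YAW),np.cos(YAW),0]);d=off(.055,.041)-off(-.08,0)
T=p0+y*d[0]+[0,0,d[1]]
for th in np.arange(1,8)/7*.35:
    f=r.movel(H+R.from_euler('z',th).apply(T-H),q(YAW+th,1),vel=.06,until_force=20)
    s=r.get_state();print(round(th,3),f,s['t'],s['tool_pos'].round(4),s['contact_force'].round(2),round(s['finger_gap'],4))
    if f:break
snap('wrist','w5');snap('scene','s5')
a=cv2.imread('pics/w5.png');b=cv2.imread('pics/s5.png')[170:330,180:350]
cv2.imwrite('pics/crop5.png',np.hstack([cv2.resize(a[0:340,180:480],(450,510),interpolation=3),cv2.copyMakeBorder(cv2.resize(b,(340,320),interpolation=3),0,190,0,0,0)]))
```

```text
0.05 False 7.7667 [ 0.5775 -0.0907  0.1339] [ 1.76 -0.06 -6.04] 0.0145
0.1 False 8.05 [ 0.5694 -0.093   0.1338] [ 1.9   1.57 -4.74] 0.0145
0.15 False 8.3333 [ 0.5615 -0.096   0.1336] [ 0.59  1.01 -4.38] 0.015
0.2 False 8.6167 [ 0.554  -0.0996  0.1335] [ 1.77  0.89 -4.89] 0.0148
0.25 False 8.9 [ 0.5466 -0.1033  0.1334] [ 1.03  0.94 -5.35] 0.0148
0.3 False 9.1833 [ 0.5396 -0.1074  0.1334] [ 2.28  0.09 -4.45] 0.0148
0.35 False 9.4667 [ 0.5327 -0.1119  0.1334] [ 2.28  1.43 -5.84] 0.0147
```

View pics/crop5.png

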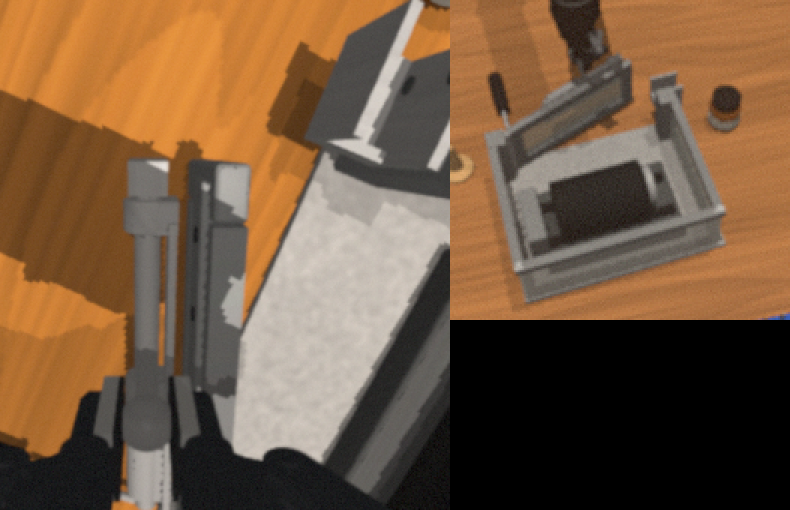

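The gate has swung open with the bolt still drawn; its tip is level with the gate's edge. I'll measure the gap.

Run:
```python
from h import *
r.hold(.5)
c=r.read_camera('wrist');e=onz(c,180+216/1.5,164/1.5,.118);e0=np.array([.5987,-.0097,.118])
y0=np.array([-np.sin(YAW),np.cos(YAW),0])
print(e,np.linalg.norm(e-e0),'ang',2*np.arcsin(np.linalg.norm(e-e0)/2/.239))
H=np.array([.6185,-.247]);a=lambda p:np.arctan2(-(p[0]-H[0]),p[1]-H[1]);print(a(e)-a(e0))
k=onz(c,180+146/1.5,423/1.5,.1495);K1=np.array([.5802,-.0413]);print('knob',k)
s=r.get_state();print(s['t'],s['tool_pos'],s['contact_force'],s['grip_force'])
```

```text
[ 0.52067653 -0.03235353  0.118     ] 0.08124558197358081 ang 0.3415981208706206
0.34437307895301156
knob [ 0.53218812 -0.11088174  0.1495    ]
10.1167 [ 0.53249133 -0.11192399  0.13333724] [ 2.1413473   1.35706109 -4.42413618] 48.958518505096436
```

The gap measures 81 mm (0.34 rad) and is being held steady, so I'm handing the job in.

```bash
python3 -c "
from station import r
print(r.close_job())"
```

```text
the job is handed in; nothing more can be done
None
```

I lifted the bolt over the lip and drew it back about 41 mm, then swung the gate out; it measured about 81 mm ajar (0.34 rad) and was still held, with the bolt drawn, when I handed the job in at about 10 s.

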